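Pick the solid damper counterweight by feel

TASK

The roaster's flue damper needs the solid one of two look-alike counterweights: swing the toggle clamp's lever back over centre and leave the clamp open, lift the freed weight about 10 cm straight up, feel how heavy it is and set it back in the nest, then lift the other weight straight up from the wooden block in the same way and compare. Finish while holding the heavier of the two in the gripper, upright and still, 10 to 25 cm above the middle of the round rubber mat, with the lighter one standing released in the seat it came from. Do not tip either weight over, and do not disturb the other things on the bench.

Things in the scene. Friction and masses are not known exactly. Their poses are not given: they have to be found in the camera images.
- weight_p_center (a point): one of two look-alike steel counterweights, a plain upright cylinder 42 mm in diameter and 56 mm high with two dark rings; this point is its centre, 28 mm above its underside. One weight is solid, about 0.58 kg, the other cored, about 0.30 kg (both +-8 %); neither looks nor names tell which, and either may stand in the nest or the block
- weight_q_center (a point): one of two look-alike steel counterweights, a plain upright cylinder 42 mm in diameter and 56 mm high with two dark rings; this point is its centre, 28 mm above its underside. One weight is solid, about 0.58 kg, the other cored, about 0.30 kg (both +-8 %); neither looks nor names tell which, and either may stand in the nest or the block
- nest_seat (a point): centre of the floor of the clamp fixture's nest, a round pocket 49 mm wide, floor 8 mm and rim 14 mm above the bench, in a fixed aluminium plate 225 x 96 x 14 mm that reaches from 45 mm at -x to 180 mm at +x of this point and 48 mm either side. Axes are the fixture's: +x points from the nest to the clamp's hinge, z up
- clamp_hinge (a point): hinge pin of the toggle clamp, 95 mm from the nest's centre along the fixture's +x, 85 mm above the bench; the pin runs along the fixture's y, between two upright cheeks 38 mm apart over the outside that reach 94 mm up. Axes as the fixture's
- lever_tip (a point): free end of the clamp's lever, 90 mm from the hinge pin. The lever is a round bar 12 mm thick, its outer half a rubber grip 18 mm thick; closed, it stands up from the hinge, leaning 0.4 rad from vertical towards the nest (tip 35 mm on the nest side of the hinge, 168 mm above the bench). Lever and clamp arm are one rigid part
- clamp (a joint): clamp angle, rad: 0 = closed, arm (14 mm wide, 95 mm long) level, its foot on the weight; grows as the lever is pushed away from the nest (fixture +x) and the arm swings up; 1.75 = fully open, lever nearly level, arm just past upright, top 185 mm above the bench. Its weight holds it shut until pushed past about 1.1 rad (about 4 N level, 45 mm above the pin), then it falls open and stays
- block_seat (a point): centre of the floor of the round pocket (49 mm wide, 6 mm deep, floor 8 mm and rim 14 mm above the bench) in the fixed dark wooden block, 100 mm x 100 mm x 14 mm; axes are the block's, z up
- mat_top (a point): centre of the top of the fixed round black rubber mat, 90 mm wide, 4 mm thick
- weight_p: the counterweight of the same name; origin at the centre of its underside, z along its axis (up)
- weight_q: the counterweight of the same name; origin at the centre of its underside, z along its axis (up)
- jar: bystander, to be left alone: amber glass jar with a red lid, 80 mm wide, 110 mm high; origin at its underside
- fitting: bystander, to be left alone: brass pipe fitting standing up, 32 mm wide, 44 mm high; origin at its underside
- wood_knob: bystander, to be left alone: turned wooden knob standing up, 40 mm wide, 43 mm high; origin at its underside
- screwdriver: bystander, to be left alone: screwdriver lying flat, 170 mm long, about along its x; origin at its underside
- wrench: bystander, to be left alone: open-ended wrench lying flat, 180 mm long, about along its x; origin at its underside
- gauge: bystander, to be left alone: round pressure gauge lying on its back, 80 mm wide, 26 mm high, brass stem towards its +x; origin at its underside
- tin: bystander, to be left alone: open steel cup, 72 mm wide, 70 mm high; origin at its underside
Things that resemble listed ones, but are neither listed nor needed, are in the scene too. What is shaped like the part that bears nest_seat but orange or pink is not meant. What is shaped like the weight_q but green or pink is not meant.

How it is judged (in metres and radians):
On the way, in this order (a step that is already met when the one before it is completed fails the run):
1. the clamp is swung open over centre while the weight still stands in the nest (value of joint clamp above 1.2 rad and ((horizontal distance between weight_p_center and nest_seat below 0.012 m and height (world z) of weight_p_center below 0.045 m) or (horizontal distance between weight_q_center and nest_seat below 0.012 m and height (world z) of weight_q_center below 0.045 m))), for 0.2 s.
2. the weight from the nest is lifted clear above the nest, the other not touched by the gripper (value of joint clamp above 1.2 rad and (((height (world z) of weight_p_center above 0.08 m and horizontal distance between weight_p_center and nest_seat below 0.08 m) and height (world z) of weight_q_center below 0.042 m and contact force between the fingers and weight_q below 0.1 N) or ((height (world z) of weight_q_center above 0.08 m and horizontal distance between weight_q_center and nest_seat below 0.08 m) and height (world z) of weight_p_center below 0.042 m and contact force between the fingers and weight_p below 0.1 N))), for 0.3 s.
3. it stands in the nest again, released (((horizontal distance between weight_p_center and nest_seat below 0.012 m and height (world z) of weight_p_center below 0.042 m and angle between weight_p_center's own z axis and vertical below 0.1 rad and contact force between the fingers and weight_p below 0.1 N and linear speed of weight_p below 0.02 m/s) or (horizontal distance between weight_q_center and nest_seat below 0.012 m and height (world z) of weight_q_center below 0.042 m and angle between weight_q_center's own z axis and vertical below 0.1 rad and contact force between the fingers and weight_q below 0.1 N and linear speed of weight_q below 0.02 m/s))), for 0.2 s.
4. the weight from the wooden block is lifted clear above the block, the first still standing in the nest ((((height (world z) of weight_p_center above 0.08 m and horizontal distance between weight_p_center and block_seat below 0.08 m) and (horizontal distance between weight_q_center and nest_seat below 0.012 m and height (world z) of weight_q_center below 0.042 m and angle between weight_q_center's own z axis and vertical below 0.1 rad and contact force between the fingers and weight_q below 0.1 N and linear speed of weight_q below 0.02 m/s)) or ((height (world z) of weight_q_center above 0.08 m and horizontal distance between weight_q_center and block_seat below 0.08 m) and (horizontal distance between weight_p_center and nest_seat below 0.012 m and height (world z) of weight_p_center below 0.042 m and angle between weight_p_center's own z axis and vertical below 0.1 rad and contact force between the fingers and weight_p below 0.1 N and linear speed of weight_p below 0.02 m/s)))), for 0.3 s.
At the end, for the whole second after the job is handed in: one weight is held in the fingers, still, upright within 0.2 rad, its centre within 35 mm of the mat's middle and 0.10 to 0.30 m above the bench; the other stands released within 14 mm of its start and is the lighter: it bears on its seat with under 4.3 N; clamp open (above 1.2 rad) (value of joint clamp above 1.2 rad and ((horizontal distance between weight_p_center and mat_top below 0.035 m and height (world z) of weight_p_center between 0.1 and 0.3 m and angle between weight_p_center's own z axis and vertical below 0.2 rad and linear speed of each of weight_p, weight_q below 0.02 m/s and contact force between the fingers and weight_p above 2 N and distance of weight_q_center from where it was at the start of the episode below 0.014 m and angle between weight_q_center's own z axis and vertical below 0.1 rad and contact force between the fingers and weight_q below 0.1 N and contact force between weight_q and anything else between 1.5 and 4.3 N) or (horizontal distance between weight_q_center and mat_top below 0.035 m and height (world z) of weight_q_center between 0.1 and 0.3 m and angle between weight_q_center's own z axis and vertical below 0.2 rad and linear speed of each of weight_q, weight_p below 0.02 m/s and contact force between the fingers and weight_q above 2 N and distance of weight_p_center from where it was at the start of the episode below 0.014 m and angle between weight_p_center's own z axis and vertical below 0.1 rad and contact force between the fingers and weight_p below 0.1 N and contact force between weight_p and anything else between 1.5 and 4.3 N))); the arm keeps its last pose, push and grip.
It fails at once if a counterweight is tipped by more than 0.7 rad (angle between any of weight_p_center, weight_q_center's own z axis and vertical above 0.7 rad).
It fails at once if a bystander is moved by more than 20 mm (distance of any of jar, fitting, wood_knob, screwdriver, wrench, gauge, tin from where it was at the start of the episode above 0.02 m).
It also fails if it takes over 72 s, if anything falls off the work surface, if the arm or the gripper's body presses on something with over 40 N, if the wrist force passes 120 N, or if a joint passes its speed limit or range.

ROBOT

A 6-joint arm with a two-finger parallel gripper is mounted at the origin on the work surface. World frame = base frame: x ahead of the robot, y to its left, z up, the work surface at z = 0. Lengths are in mm, angles in rad, forces in N, time in s.
With the tool pointing down it reaches from about 275 to 875 mm from the base axis. Payload 12.5 kg.
Tool frame: the origin (TCP) lies at the very end of the fingers, on their centre line; the grasp point (between the pads) lies 19 mm behind it (manip.grip_point_offset is the distance from the TCP to the grasp point, in mm); z points along the fingers, y is the line along which they close (so a half turn about z gives the same grasp; the last joint's range is limited). The gripper opens to 85 mm and grips with 20 to 120 N. Pads are 22 mm wide; open, the fingers measure 114 mm over their backs; the gripper's body (76 mm by 85 mm) begins 54 mm behind the grasp point. The pads swing forward as they close: fully open they stand 13 mm farther back than shut.
Start: joints at [-1.419, 0.351, 1.652, -0, 1.139, -0.085], TCP at [129.047, -534.632, 202.49] pointing down, gripper open.
Joint ranges: [-2.75, 2.75], [-0.79, 2.1], [0.01, 2.65], [-1.57, 4.71], [0.07, 3.14], [-2.87, 2.87]. Speed limits (rad/s): [2.22, 2.22, 2.79, 3.14, 3.14, 3.14].

INTERFACE

Orientations are given as a unit quaternion [x, y, z, w].
In Python, from plant import manip, viewer, hand_in gives the robot as it stands.
- The arm moves only by the shell command python3 -m crank 'ROWS' [FORCE]. ROWS is JSON, a list of rows, each a list of 5 numbers: the closure, from 0 (fully open) to 1 (shut), then the shift along the world's x, y, z in mm, then the turn about the world's z in rad. A call has 1 to 10 rows; each row shifts and turns the commanded pose from where the row before left it; what a row does not reach is not made up. A row lasts 1/10 s, in which the tool goes at most 50 mm and 8.59 degrees, less where a joint would pass 70% of its speed; a pose out of reach is approached as far as the arm can. A call is refused whole if a number of a shift passes 50 or a number of a turn 0.15, either way. A call with a gripper value outside its range is refused whole. The fingers move at their own pace and stop on an object; FORCE is the grip in N (left out, the last holds). Time passes only in rows, so rows that do not move let the fingers close. It gives the time, the measured TCP pose, the force, the opening and the grip force at its end, in the units of the state.
- manip.read_state(): the state, without advancing time (a new reading comes with each control period).
- viewer.read_camera(name): name is "scene" or "side" or "wrist"; returns a dict with "pixels" (480x640x3 uint8, red, green, blue), "intrinsics" (3x3 intrinsics, pixels), "k1" (the pictures are not rectified: a ray, as slopes to the right and down, at radius r is drawn at 1 + k1 r^2 times it, then the intrinsics apply), "T" (4x4, takes a point from camera to world coordinates). Camera axes: x right, y up, looking along -z (the intrinsics and any distortion apply to the point x, -y, -z); pixel columns grow to the right and rows downward; lengths in mm; the calibration is good to about 2 mm. A picture is of the moment at which its call begins. There is no depth.
- hand_in(): hands the job in; it is judged then, once.
The state is a dict: "t": time; "joints": joint angles; "joint_vel": joint speeds; "tau": joint torques, N m; "position": TCP position; "orientation": TCP orientation; "contact_force": force on the tool from outside, world axes, zero at the start; "moment": the same for the moment, N m; "gripper_width": opening from 0.0 (shut) to 1.0 (fully open); "grip_force": force on a finger pad.
Only numpy, scipy, OpenCV 4.12 (cv2) and the standard library are available. Lean on these libraries where they do the work, as an engineer would, in place of code of your own. Each camera call takes 0.05 s, during which the arm holds its last target. There are 200 camera calls.

## Working session

There is one attempt and no reset: what is moved stays moved. The work goes in short steps, Python scripts to look and compute and a shell command to move; the robot and the scene stay as the last step left them, time stands still between calls to the robot, and variables do not carry over. Pictures are saved under pics/ and viewed, at most 10 in all, crops included, and the job is handed in when it is done.

```bash
ls; mkdir -p pics; python3 - <<'E'
from plant import manip, viewer
import cv2
for n in ("scene","side"):
    c=viewer.read_camera(n); cv2.imwrite(f"pics/{n}0.png",c["pixels"][:,:,::-1]); print(n,c["intrinsics"],c["k1"],c["T"])
print(manip.read_state())
E
```

```text
pics
scene [[452.79873566   0.         318.34686595]
 [  0.         452.79873566 240.20163235]
 [  0.           0.           1.        ]] -0.10104561371598327 [[-6.11696329e-01 -6.15379103e-01  4.97127911e-01  1.05910323e+03]
 [ 7.91021411e-01 -4.84220434e-01  3.73919374e-01  4.30785605e+02]
 [ 1.06173240e-02  6.21963930e-01  7.82973909e-01  1.02578199e+03]
 [ 0.00000000e+00  0.00000000e+00  0.00000000e+00  1.00000000e+00]]
side [[548.72426332   0.         315.84229445]
 [  0.         548.72426332 233.36264202]
 [  0.           0.           1.        ]] 0.043472218367911715 [[-9.63865091e-01  1.79859525e-01 -1.96506075e-01  2.58046036e+02]
 [-2.65667896e-01 -7.03317343e-01  6.59367336e-01  7.78432609e+02]
 [-1.96126344e-02  6.87746513e-01  7.25685936e-01  9.67200781e+02]
 [ 0.00000000e+00  0.00000000e+00  0.00000000e+00  1.00000000e+00]]
{'t': 0.1, 'joints': array([-1.41857018e+00,  3.51216086e-01,  1.65232958e+00, -8.05518662e-06,
        1.13905685e+00, -8.45854232e-02]), 'joint_vel': array([ 1.49865361e-03, -4.41982416e-05, -1.07786815e-03,  2.06306334e-04,
       -4.31245061e-04, -4.30760501e-04]), 'tau': array([ 8.79142735e-04, -5.06835079e+01, -2.91874892e+01, -8.99039605e-05,
        2.62456728e-03, -1.03287073e-05]), 'position': array([ 129.01698011, -534.34286322,  202.00538248]), 'orientation': array([ 9.92997895e-01,  1.18130967e-01, -2.07288276e-05, -5.04520291e-04]), 'contact_force': array([-0.57996548, -0.19515884,  0.07704788]), 'moment': array([ 0.02897913,  0.01121009, -0.00436251]), 'grip_force': 0.0, 'gripper_width': 0.9992431445294366}
```

View pics/scene0.png

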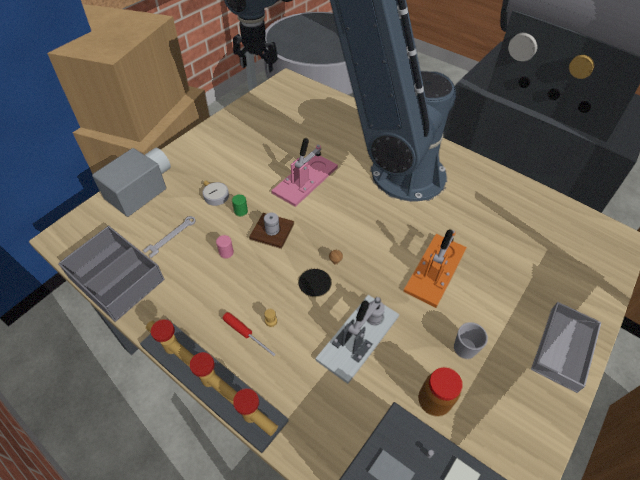

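View pics/side0.png

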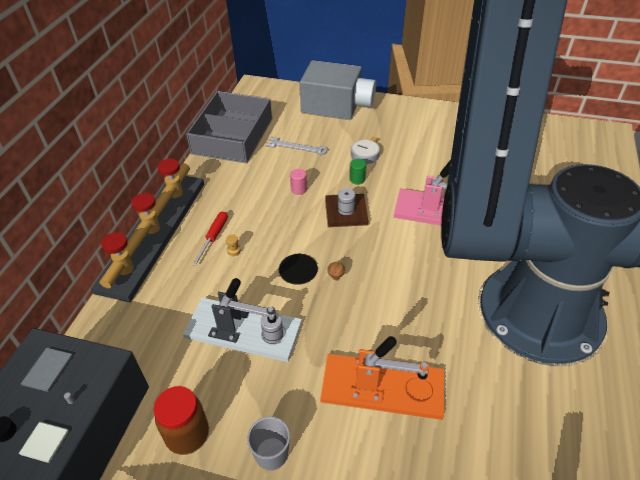

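Scene view: the meant clamp fixture is the silver one at about (358,335). The orange one (437,268) and pink one (305,175) are decoys. The steel weights are at (376,310) in the nest and (271,225) in the dark block. The green (240,205) and pink (225,245) cylinders are decoys. The mat is at (315,283). I'll confirm with one enlarged crop and measure.

```bash
cat > h.py <<'E'
import numpy as np, cv2
from plant import manip, viewer
def cast(c,uv,z):
    uv=np.atleast_2d(np.asarray(uv,float)); K=np.array(c["intrinsics"]); T=np.array(c["T"])
    p=cv2.undistortPoints(uv[:,None],K,np.array([c["k1"],0,0,0,0.]))[:,0]
    d=np.c_[p[:,0],-p[:,1],-np.ones(len(p))]@T[:3,:3].T
    o=T[:3,3]; s=(z-o[2])/d[:,2]
    return o+d*s[:,None]
def proj(c,P):
    T=np.array(c["T"]); q=(np.atleast_2d(P)-T[:3,3])@T[:3,:3]
    q=np.c_[q[:,0],-q[:,1],-q[:,2]]
    return cv2.projectPoints(q,np.zeros(3),np.zeros(3),np.array(c["intrinsics"]),np.array([c["k1"],0,0,0,0.]))[0][:,0]
E
python3 - <<'E'
from h import *
out=[]
for n,seeds in (("scene",dict(plate=(345,365),block=(259,234),mat=(315,283))),("side",dict(plate=(290,345),block=(335,215),mat=(298,268)))):
    c=viewer.read_camera(n); im=np.ascontiguousarray(c["pixels"][:,:,::-1]); hsv=cv2.cvtColor(im,cv2.COLOR_BGR2HSV)
    for k,s in seeds.items():
        h=hsv[s[1],s[0]].astype(int); 
        H,S,V=[hsv[:,:,i].astype(int) for i in range(3)]
        if k=="plate": m=(S<60)&(V>140)
        elif k=="block": m=(V<110)&(S>70)&(H<25)
        else: m=V<45
        m=m.astype(np.uint8); m=cv2.morphologyEx(m,cv2.MORPH_OPEN,np.ones((2,2)))
        _,l,st,_=cv2.connectedComponentsWithStats(m); i=l[s[1],s[0]]
        print(n,k,h,i,st[i])
        pts=np.argwhere(l==i)[:,::-1]
        if i==0: continue
        P=cast(c,pts,4 if k=="mat" else 14)[:,:2].astype(np.float32)
        r=cv2.minAreaRect(P); print(np.round(r[0]),np.round(r[1]),r[2],np.round(cv2.boxPoints(r)).tolist())
    x,y=(338,325) if n=="scene" else (225,325)
    bx=(270,225) if n=="scene" else (345,205)
    a=im[y-50:y+50,x-40:x+100] if n=="scene" else im[y-60:y+40,x-40:x+100]
    b=im[bx[1]-50:bx[1]+50,bx[0]-60:bx[0]+80]
    out.append(np.hstack([cv2.resize(q,(400,286),interpolation=cv2.INTER_CUBIC) for q in (a,b)]))
cv2.imwrite("pics/crop1.png",np.vstack(out))
E
```

```text
scene plate [100  13 180] 58 [ 317  303   84   76 1851]
[591. 213.] [100. 228.] 89.34324645996094 [[477.0, 165.0], [705.0, 162.0], [706.0, 262.0], [478.0, 265.0]]
scene block [ 11 134  76] 25 [250 214  45  35 724]
[ 472. -179.] [106. 104.] 18.613962173461914 [[405.0, -147.0], [438.0, -245.0], [538.0, -212.0], [505.0, -113.0]]
scene mat [60  9 29] 150 [300 270  32  27 664]
[532.  26.] [83. 82.] 77.17346954345703 [[482.0, -6.0], [562.0, -24.0], [581.0, 57.0], [501.0, 76.0]]
side plate [ 90  10 204] 33 [ 190  298  112   65 3176]
[590. 204.] [117. 226.] 89.85657501220703 [[477.0, 146.0], [703.0, 145.0], [703.0, 262.0], [477.0, 263.0]]
side block [ 10 163  69] 48 [327 194  43  34 933]
[ 461. -184.] [101. 113.] 18.508718490600586 [[395.0, -146.0], [431.0, -254.0], [527.0, -222.0], [491.0, -114.0]]
side mat [45 22 23] 33 [280 255  38  30 885]
[527.  21.] [85. 86.] 14.508238792419434 [[476.0, 52.0], [497.0, -31.0], [579.0, -9.0], [558.0, 73.0]]
```

View pics/crop1.png

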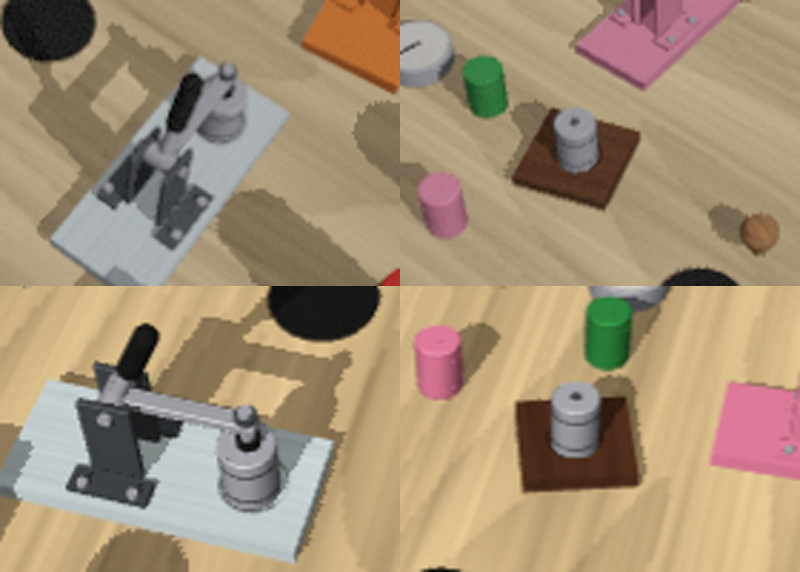

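The crop confirms it: the silver fixture has the steel weight under the clamp's foot, and the other steel weight stands in the dark block. The nest is at about (523,213) and the hinge at about (618,213), with fixture +x close to world +x. I'll close the fingers and move to the nest side of the lever.

```bash
python3 -m crank '[[1,22,40,10,-0.12],[1,22,40,10,-0.117],[1,23,41,5,0],[1,23,41,0,0],[1,23,41,0,0],[1,23,41,0,0],[1,23,41,0,0],[1,23,41,0,0],[1,23,41,0,0],[1,23,41,0,0]]' 30; python3 -m crank '[[1,24,42,0,0],[1,24,42,0,0],[1,24,42,0,0],[1,24,42,0,0],[1,24,42,0,0],[1,24,42,0,0],[1,24,42,0,0],[1,24,42,0,0],[1,0,0,0,0],[1,0,0,0,0]]'
python3 - <<'E'
from h import *
c=viewer.read_camera("wrist"); cv2.imwrite("pics/w1.png",c["pixels"][:,:,::-1])
s=manip.read_state(); print(s["position"],s["orientation"],c["T"][:3,3])
print(proj(c,[[523,213,64],[618,213,85],[583,213,168]]))
E
```

```text
t: 1.2
position: [357.6, -124.8, 227.7]
orientation: [1.0, -0.0, 0.0, 0.0]
contact_force: [0.6, -0.6, -0.0]
gripper_width: 0.003
grip_force: 0.0
t: 2.2
position: [548.8, 209.8, 226.7]
orientation: [1.0, 0.001, -0.001, 0.0]
contact_force: [-0.1, -0.0, 0.8]
gripper_width: -0.002
grip_force: 0.0
[548.58625606 209.01831781 227.07012578] [ 9.99999851e-01  7.53140622e-05 -4.82987557e-04  2.44982258e-04] [624.63537404 209.07559285 398.21117098]
[[306.59998319 245.36190904]
 [305.92594887 127.70433607]
 [304.24354818 196.24209744]]
```

View pics/w1.png

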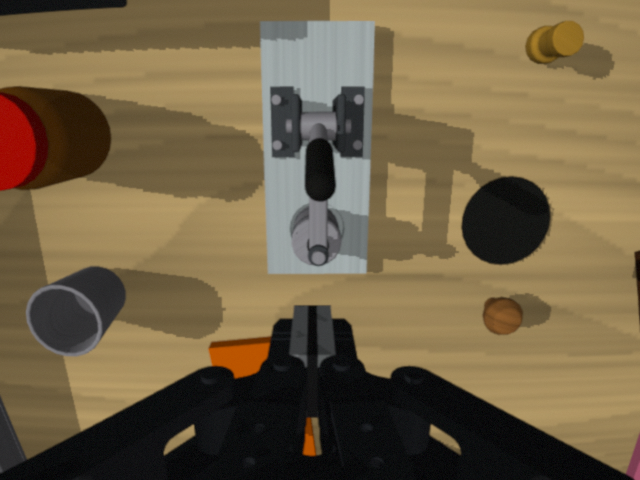

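Wrist view: the lever tip is at about (320,188), the hinge at (319,127), and the plate corners at (261,22), (374,21), (268,273) and (367,272). These sit slightly right of my prediction, so I'll recompute from this view.

```bash
python3 - <<'E'
from h import *
c=viewer.read_camera("wrist")
print(cast(c,[[261,22],[374,21],[268,273],[367,272]],14).round(),cast(c,[[318,127]],85).round(),cast(c,[[320,185]],160).round(),cast(c,[[506,220]],4).round())
E
```

```text
[[703. 250.  14.]
 [704. 156.  14.]
 [479. 251.  14.]
 [480. 154.  14.]] [[618. 203.  85.]] [[588. 203. 160.]] [[530.  18.   4.]]
```

```bash
python3 -m crank '[[1,0,-6,-30,0],[1,0,0,-40,0],[1,0,0,-24,0],[1,0,0,0,0],[1,15,0,0,0],[1,10,0,0,0],[1,5,0,0,0],[1,5,0,0,0],[1,5,0,0,0]]'; python3 -m crank '[[1,10,0,0,0],[1,10,0,0,0],[1,10,0,0,0],[1,10,0,0,0],[1,10,0,0,0]]'
```

```text
t: 3.2
position: [591.8, 203.2, 140.6]
orientation: [1.0, -0.0, 0.004, -0.001]
contact_force: [-11.8, -5.5, 43.8]
gripper_width: -0.003
grip_force: 20.1
t: 3.7
position: [639.6, 203.1, 133.3]
orientation: [1.0, -0.0, -0.0, 0.0]
contact_force: [-1.6, 0.9, 1.4]
gripper_width: -0.001
grip_force: 0.5
```

```bash
python3 - <<'E'
from h import *
c=viewer.read_camera("side"); cv2.imwrite("pics/s2.png",cv2.resize(c["pixels"][200:400,130:350,::-1],(660,600)))
E
```

```text
(no output)
```

View pics/s2.png

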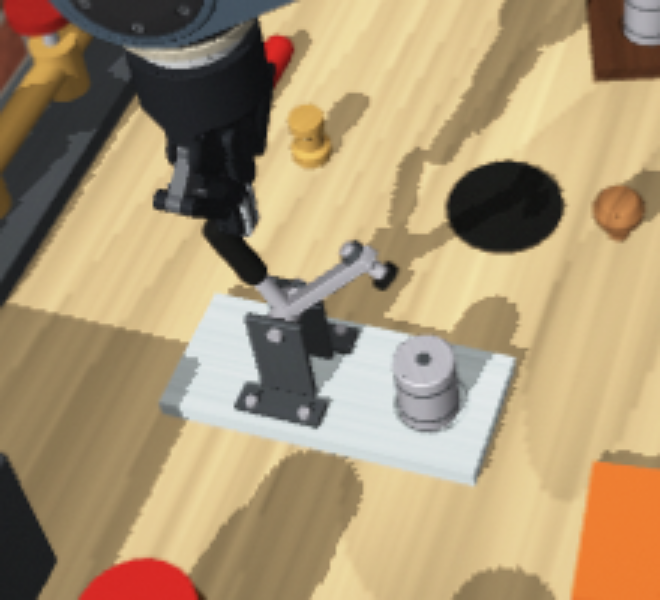

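The lever is being pushed and the arm is partly up, with the weight still standing at crop (425,385). I'll keep pushing in +x, then rise.

```bash
python3 -m crank '[[1,10,0,0,0],[1,10,0,0,0],[1,10,0,0,0],[1,10,0,0,0],[1,10,0,0,0],[1,0,0,0,0],[1,0,0,0,0],[1,0,0,0,0],[1,0,0,0,0]]'; python3 -m crank '[[1,0,0,40,0],[1,0,0,50,0],[1,0,0,20,0],[0.2,-25,0,0,0],[0,-50,0,0,0],[0,-50,0,0,0],[0,-40,0,0,0],[0,0,0,0,0],[0,0,0,0,0],[0,0,0,0,0]]'
python3 - <<'E'
from h import *
s=manip.read_state(); print(s["position"],s["contact_force"])
c=viewer.read_camera("wrist"); a=c["pixels"][:,:,::-1]
b=viewer.read_camera("side")["pixels"][200:400,130:350,::-1]
cv2.imwrite("pics/w3.png",np.hstack([cv2.resize(a,(480,360)),cv2.resize(b,(320,360))]))
E
```

```text
t: 4.65
position: [688.8, 203.4, 133.5]
orientation: [1.0, -0.0, -0.0, 0.0]
contact_force: [0.3, -0.6, -0.4]
gripper_width: 0.001
grip_force: 0.0
t: 5.65
position: [524.9, 203.4, 243.8]
orientation: [1.0, -0.0, 0.0, -0.0]
contact_force: [0.1, -0.8, 0.5]
gripper_width: 1.001
grip_force: 0.0
[524.89930048 203.42804248 243.76956703] [ 0.14920044 -0.80967482  0.49896727]
```

View pics/w3.png

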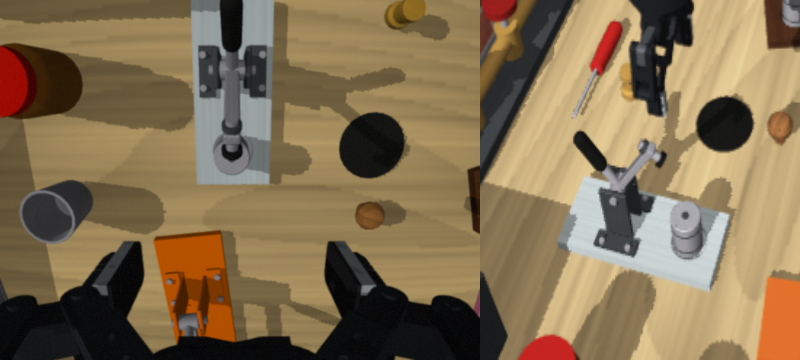

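Wrist and side views: the weight stands clear in the nest, but the arm may be only partly up. I'll check whether it is still moving and estimate the angle.

```bash
python3 - <<'E'
from h import *
a=viewer.read_camera("scene")["pixels"].astype(int)
for i in range(6): c=viewer.read_camera("side")
b=viewer.read_camera("scene")
d=np.abs(b["pixels"].astype(int)-a)[280:390,300:420].max(); print("diff",d)
def pts(q):
    h=np.array([618.5,203,85.]);L=np.array([-np.sin(.4-q),0,np.cos(.4-q)])*90;A=np.array([-np.cos(q),0,np.sin(q)])*95
    return np.array([h,h+L,h+A])
im=[]
for n,cc in (("scene",b),("side",c)):
    v=np.ascontiguousarray(cc["pixels"][:,:,::-1]); x,y=(300,260) if n=="scene" else (170,230)
    v=cv2.resize(v[y:y+130,x:x+140],None,fx=2.8,fy=2.8,interpolation=cv2.INTER_CUBIC)
    for q,col in ((1.0,(0,0,255)),(1.4,(0,255,0)),(1.75,(255,0,0))):
        for p in (proj(cc,pts(q))-[x,y])*2.8: cv2.circle(v,tuple(int(t) for t in p),4,col,-1)
    im.append(v)
cv2.imwrite("pics/c4.png",np.hstack(im))
E
```

```text
diff 25
```

View pics/c4.png

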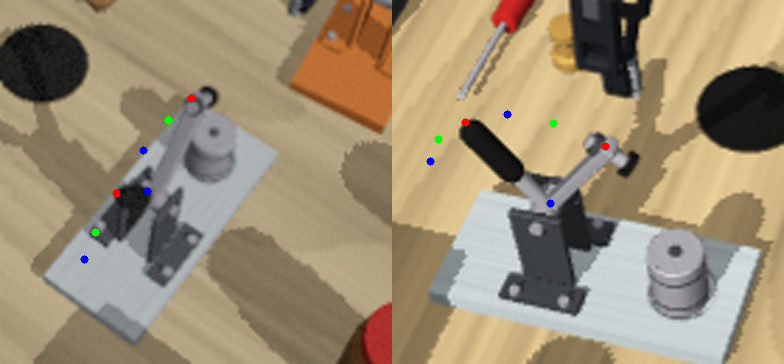

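Scene and side crops: the clamp stands at about 1.0 rad (lever tip near the red 1.0 mark), short of over-centre, so the finger slipped past the lever. I'll enter the wedge between arm and lever again and push in slow steps, watching the force.

```bash
python3 -m crank '[[1,45,0,0,0],[1,45,0,0,0],[1,4,0,0,0],[1,0,0,0,0],[1,0,0,-40,0],[1,0,0,-40,0],[1,0,0,-25,0],[1,0,0,0,0]]'; for i in 1; do python3 -m crank '[[1,5,0,0,0],[1,5,0,0,0],[1,5,0,0,0]]'; done;  python3 -m crank '[[1,5,0,0,0],[1,5,0,0,0]]'; python3 - <<'E'
from h import *
s=manip.read_state(); print(s["position"],s["contact_force"],s["moment"])
c=viewer.read_camera("wrist")
a=viewer.read_camera("side")["pixels"][200:400,130:350,::-1]
b=viewer.read_camera("scene")["pixels"][240:400,280:440,::-1]
cv2.imwrite("pics/w5.png",np.hstack([cv2.resize(a,(400,400)),cv2.resize(b,(400,400))]))
cv2.imwrite("pics/w5w.png",c["pixels"][:,:,::-1])
E
```

```text
t: 6.95
position: [615.2, 203.1, 135.4]
orientation: [1.0, 0.0, -0.003, 0.001]
contact_force: [-0.8, 0.5, 0.3]
gripper_width: 0.002
grip_force: 0.0
t: 7.25
position: [634.3, 203.6, 140.5]
orientation: [1.0, -0.0, 0.001, -0.0]
contact_force: [-0.5, -0.1, -0.4]
gripper_width: 0.0
grip_force: 0.0
t: 7.45
position: [643.7, 203.4, 139.0]
orientation: [1.0, -0.0, 0.0, -0.0]
contact_force: [-0.1, 0.0, -0.3]
gripper_width: -0.001
grip_force: 0.0
[643.697681   203.37930474 138.99812827] [-0.13333627  0.01754514 -0.3439263 ] [-0.02688699 -0.0082223   0.02003913]
```

View pics/w5.png

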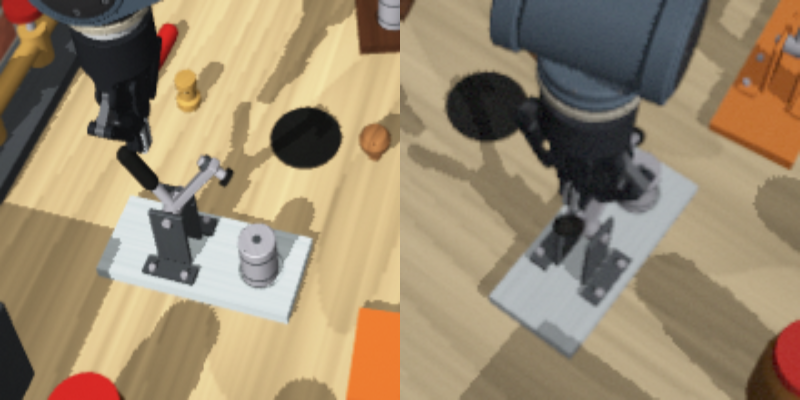

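Side view: the lever tip is at crop (125,152), beside the fingertip at (140,150). The finger may be on the lever's −y side, so I'll triangulate the tip and both weight tops from the two fixed cameras.

```bash
cat >> h.py <<'E'
def tri(cs,uvs):
    A=np.zeros((3,3));b=np.zeros(3);L=[]
    for c,uv in zip(cs,uvs):
        o=np.array(c["T"])[:3,3];d=cast(c,uv,0)[0]-o;d/=np.linalg.norm(d);M=np.eye(3)-np.outer(d,d);A+=M;b+=M@o;L.append((o,M))
    p=np.linalg.solve(A,b); return p.round(1),[round(float(np.linalg.norm(M@(p-o))),1) for o,M in L]
E
python3 - <<'E'
from h import *
cs=[viewer.read_camera("scene"),viewer.read_camera("side")]
for n,u in dict(tip=((347,329),(199,276)),nestw=((376.4,306.8),(271.4,319.3)),blockw=((271.2,217),(346,193.9))).items(): print(n,tri(cs,u))
# fingertip prediction
for n,c in zip("ab",cs): print(proj(c,[[643.7,203.4,139]]))
E
```

```text
tip (array([661.4, 210.5, 161.2]), [2.3, 2.3])
nestw (array([525.3, 208.8,  66.5]), [1.9, 1.9])
blockw (array([ 466.1, -183.3,   67.3]), [0.7, 0.7])
[[347.99770371 325.19986306]]
[[210.2994108  283.24152858]]
```

View pics/w5w.png

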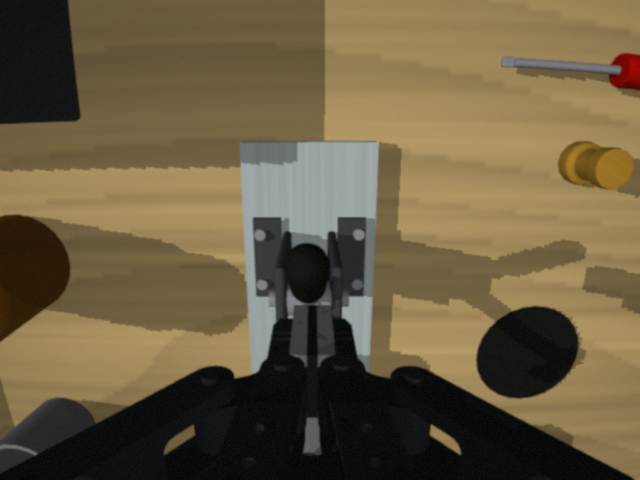

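Wrist view: the lever tip (307,272) is directly ahead of the fingers (311,320), so they are aligned. I'll push on in stages and read the force at each.

```bash
cat > t.py <<'E'
from h import *
c=viewer.read_camera("wrist"); g=cv2.cvtColor(c["pixels"],cv2.COLOR_RGB2GRAY)
# dark column profile ahead of fingers
print([int(g[y,298:318].mean()) for y in range(0,320,10)])
E
python3 t.py; for k in 1; do python3 -m crank '[[1,5,0,0,0],[1,5,0,0,0]]'; done; python3 t.py;  python3 -m crank '[[1,5,0,0,0],[1,5,0,0,0],[1,5,0,0,0]]'; python3 t.py; python3 -m crank '[[1,5,0,0,0],[1,5,0,0,0],[1,5,0,0,0]]'; python3 t.py
```

```text
[92, 94, 91, 93, 96, 87, 88, 90, 93, 95, 100, 103, 103, 104, 121, 161, 161, 161, 161, 161, 162, 162, 162, 161, 109, 14, 19, 20, 17, 11, 36, 39]
t: 7.95
position: [653.4, 203.4, 138.6]
orientation: [1.0, -0.0, 0.0, -0.0]
contact_force: [0.5, 0.2, 0.4]
gripper_width: 0.0
grip_force: 0.0
[89, 93, 92, 94, 90, 96, 93, 87, 89, 92, 92, 99, 100, 103, 103, 105, 160, 160, 161, 161, 161, 161, 161, 161, 161, 112, 112, 11, 17, 20, 19, 39]
t: 8.3
position: [668.5, 203.4, 138.5]
orientation: [1.0, -0.0, 0.0, -0.0]
contact_force: [-0.1, -0.3, -0.4]
gripper_width: -0.003
grip_force: 0.0
[97, 87, 88, 92, 93, 94, 91, 93, 95, 86, 88, 90, 92, 97, 99, 103, 102, 104, 158, 158, 159, 158, 159, 159, 159, 159, 159, 110, 110, 109, 99, 37]
t: 8.65
position: [683.5, 203.4, 138.5]
orientation: [1.0, -0.0, -0.0, -0.0]
contact_force: [0.0, -0.6, -1.0]
gripper_width: -0.001
grip_force: 0.0
[88, 90, 96, 91, 86, 91, 94, 93, 93, 92, 97, 86, 87, 89, 92, 95, 98, 101, 102, 104, 154, 156, 157, 157, 157, 158, 158, 157, 157, 109, 109, 37]
```

```bash
python3 - <<'E'
from h import *
c=viewer.read_camera("wrist"); p=manip.read_state()["position"]; print(p)
for d in (0,5,10,15,20,30): print(d,proj(c,[p+[0,0,d],p+[11,0,d]]).round(0).tolist())
q=[viewer.read_camera(n) for n in("scene","side")]
for n in q: print(proj(n,[p,p+[0,0,20]]).round(0).tolist())
b=[cv2.resize(q[0]["pixels"][240:390,280:430,::-1],(266,300)),cv2.resize(q[1]["pixels"][210:360,130:280,::-1],(266,300)),cv2.resize(c["pixels"][120:420,180:446,::-1],(266,300))]
cv2.imwrite("pics/w6.png",cv2.resize(np.hstack(b),(798,300)))
E
```

```text
[683.59854368 203.26810121 138.35432104]
0 [[310.0, 297.0], [310.0, 274.0]]
5 [[310.0, 302.0], [310.0, 278.0]]
10 [[310.0, 307.0], [309.0, 283.0]]
15 [[309.0, 312.0], [309.0, 287.0]]
20 [[309.0, 318.0], [309.0, 292.0]]
30 [[309.0, 330.0], [309.0, 303.0]]
[[337.0, 338.0], [338.0, 334.0]]
[[191.0, 279.0], [189.0, 273.0]]
```

View pics/w6.png

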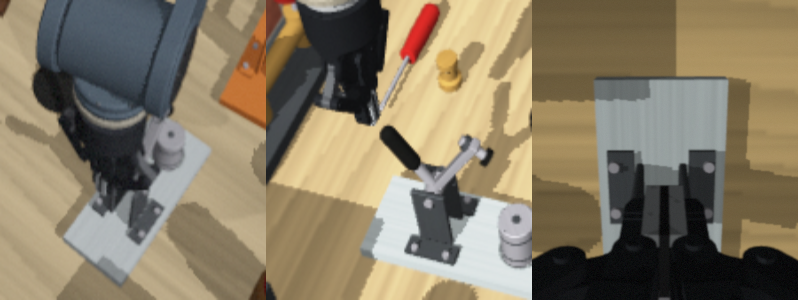

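Side crop: the fingertip is at crop (375,125), image row 272, where the commanded TCP projects to row 279. The shut fingers therefore end roughly 10–20 mm above the nominal TCP and skimmed over the lever's tip. I'll go back and enter the wedge lower.

```bash
python3 -m crank '[[1,0,0,50,0],[1,-20,0,30,0],[1,-45,0,0,0],[1,-3,0,0,0],[1,0,0,0,0],[1,0,0,-45,0],[1,0,0,-40,0],[1,0,0,-11,0],[1,0,0,0,0]]'; python3 t.py; python3 -m crank '[[1,5,0,0,0],[1,5,0,0,0],[1,5,0,0,0],[1,5,0,0,0]]'; python3 t.py;  python3 -m crank '[[1,5,0,0,0],[1,5,0,0,0],[1,5,0,0,0],[1,5,0,0,0]]'; python3 t.py
```

```text
t: 9.75
position: [615.1, 203.2, 121.2]
orientation: [1.0, -0.0, -0.001, 0.0]
contact_force: [-0.2, 0.1, 0.6]
gripper_width: 0.002
grip_force: 0.0
[84, 86, 87, 91, 91, 98, 99, 102, 102, 104, 161, 161, 162, 162, 162, 162, 162, 163, 17, 17, 19, 19, 17, 11, 11, 12, 74, 98, 95, 95, 96, 36]
t: 10.2
position: [635.9, 203.4, 123.2]
orientation: [1.0, -0.0, 0.001, -0.0]
contact_force: [0.0, 0.4, 0.3]
gripper_width: -0.002
grip_force: 0.0
[91, 90, 96, 90, 86, 87, 91, 92, 97, 99, 102, 102, 104, 110, 161, 161, 161, 161, 161, 161, 161, 161, 161, 119, 12, 17, 20, 20, 15, 11, 34, 39]
t: 10.65
position: [655.4, 203.4, 122.4]
orientation: [1.0, -0.0, -0.0, 0.0]
contact_force: [-0.3, 0.3, -1.0]
gripper_width: 0.001
grip_force: 0.2
[89, 93, 91, 93, 90, 96, 92, 87, 88, 91, 92, 97, 99, 103, 103, 104, 91, 160, 160, 160, 160, 160, 161, 161, 160, 160, 58, 15, 20, 19, 17, 39]
```

```bash
python3 -m crank '[[1,5,0,-1,0],[1,5,0,-1,0],[1,5,0,-1,0]]'; python3 t.py;  python3 -m crank '[[1,5,0,-1,0],[1,5,0,-1,0],[1,5,0,-1,0]]'; python3 t.py; python3 -m crank '[[1,5,0,0,0],[1,5,0,0,0],[1,0,0,0,0],[1,0,0,0,0]]'; python3 t.py
```

```text
t: 11.0
position: [670.5, 203.4, 119.4]
orientation: [1.0, -0.0, 0.0, -0.0]
contact_force: [0.2, -0.5, 0.6]
gripper_width: 0.003
grip_force: 0.0
[93, 84, 89, 93, 92, 95, 91, 93, 95, 86, 87, 89, 93, 94, 100, 101, 102, 103, 102, 158, 158, 159, 158, 158, 159, 159, 158, 158, 11, 17, 19, 36]
t: 11.35
position: [685.5, 203.4, 116.5]
orientation: [1.0, -0.0, 0.0, -0.0]
contact_force: [-0.4, -0.7, 0.4]
gripper_width: -0.002
grip_force: 0.0
[88, 91, 96, 86, 87, 90, 93, 92, 92, 90, 96, 87, 86, 86, 91, 90, 97, 98, 101, 100, 102, 155, 155, 155, 155, 155, 155, 155, 155, 155, 114, 37]
t: 11.8
position: [695.1, 203.4, 116.4]
orientation: [1.0, -0.0, -0.0, -0.0]
contact_force: [-0.3, 0.2, 0.4]
gripper_width: -0.001
grip_force: 0.0
[86, 87, 89, 94, 94, 84, 89, 93, 92, 94, 90, 93, 94, 85, 87, 89, 91, 95, 97, 100, 100, 102, 68, 155, 155, 155, 156, 155, 155, 149, 13, 38]
```

```bash
cat > q.py <<'E'
from h import *
for n in ("scene","side","wrist"):
    c=viewer.read_camera(n); g=cv2.cvtColor(c["pixels"],cv2.COLOR_RGB2GRAY); r=[]
    for q in np.arange(0,1.8,.1):
        a=.4-q; P=[[618.5-r_*np.sin(a),204,85+r_*np.cos(a)] for r_ in (55,65,75,85)]
        uv=proj(c,P).round().astype(int)
        r.append(int(np.mean([g[v,u] if 0<=u<640 and 0<=v<480 else 255 for u,v in uv])))
    print(n,r)
E
python3 q.py; python3 -m crank '[[1,0,0,50,0],[1,0,0,50,0],[1,0,0,27,0],[0.2,-30,0,0,0],[0,-48,0,0,0],[0,-48,0,0,0],[0,-45,0,0,0],[0,0,0,0,0],[0,0,0,0,0]]'; python3 q.py
```

```text
scene [76, 86, 76, 44, 37, 42, 38, 39, 37, 38, 28, 24, 31, 27, 47, 50, 34, 70]
side [210, 214, 217, 164, 80, 167, 156, 215, 216, 214, 209, 207, 210, 192, 85, 25, 31, 32]
wrist [255, 255, 255, 255, 194, 131, 80, 27, 47, 37, 18, 18, 19, 20, 18, 18, 17, 15]
t: 12.9
position: [523.9, 203.5, 244.3]
orientation: [1.0, 0.0, 0.001, -0.0]
contact_force: [0.8, -0.4, 0.2]
gripper_width: 0.991
grip_force: 0.0
scene [108, 116, 100, 125, 150, 124, 78, 97, 98, 83, 77, 59, 47, 54, 55, 37, 19, 26]
side [190, 193, 197, 187, 144, 64, 87, 154, 176, 195, 189, 187, 189, 185, 186, 138, 38, 25]
wrist [156, 134, 106, 101, 9, 54, 109, 109, 87, 74, 51, 105, 146, 149, 161, 146, 195, 195]
```

The grip line is dark at 1.6–1.75 rad in both fixed views, so the clamp is fully open. Next I'll centre on the nest weight.

```bash
cat > w.py <<'E'
import sys
from h import *
x,y=map(float,sys.argv[1:3]); c=viewer.read_camera("wrist"); g=cv2.cvtColor(c["pixels"],cv2.COLOR_RGB2GRAY)
u,v=proj(c,[[x,y,64]])[0]; r=np.linalg.norm(proj(c,[[x,y+21,64]])[0]-[u,v]); print("pred",u,v,r,"tcp",manip.read_state()["position"])
x0,y0=int(u)-45,max(0,int(v)-45); s=cv2.resize(g[y0:y0+90,x0:x0+90],None,fx=4,fy=4,interpolation=cv2.INTER_CUBIC)
k=cv2.HoughCircles(cv2.medianBlur(s,5),cv2.HOUGH_GRADIENT,1,20,param1=80,param2=15,minRadius=int(4*r*.85),maxRadius=int(4*r*1.15))
for a in (k[0][:4] if k is not None else []):
    uv=a[:2]/4+[x0,y0]; print(uv,a[2]/4,cast(c,[uv],64)[0].round(1))
E
python3 w.py 524 203.5
```

```text
pred 310.47769954367476 212.43930171146133 24.638394826791895 tcp [525.08195926 203.32645229 243.34795578]
```

```bash
sed -i 's/param1=80,param2=15/param1=40,param2=8/;s/r\*.85/r*.8/;s/r\*1.15/r*1.2/' w.py; python3 w.py 524 203.5
```

```text
pred 310.3914466369492 212.28674738191393 24.656145283448158 tcp [524.92364729 203.28858929 243.23270049]
[308.625 210.125] 23.95 [525.9 205.   64. ]
[310.625 201.125] 27.1 [533.6 203.3  64. ]
[305.625 206.125] 27.15 [529.3 207.5  64. ]
[307.125 197.125] 21.85 [537.1 206.2  64. ]
```

```bash
python3 -m crank '[[0,1,1,-40,0],[0,0,0,-45,0],[0,0,0,-45,0],[0,0,0,-40,0],[0,0,0,-30,0],[0,0,0,-15,0],[0,0,0,-10,0],[0,0,0,0,0],[0,0,0,0,0]]'
```

```text
t: 14.05
position: [525.9, 204.6, 19.6]
orientation: [1.0, -0.0, 0.001, -0.0]
contact_force: [0.1, 0.1, 1.3]
gripper_width: 0.997
grip_force: 0.0
```

```bash
python3 -m crank '[[0.4,0,0,0,0],[0.4,0,0,0,0],[0.4,0,0,0,0],[1,0,0,0,0],[1,0,0,0,0],[1,0,0,0,0],[1,0,0,0,0],[1,0,0,0,0]]' 40
```

```text
t: 14.85
position: [525.6, 204.7, 19.3]
orientation: [1.0, -0.0, 0.001, -0.0]
contact_force: [-0.7, 1.0, 5.9]
gripper_width: 0.472
grip_force: 39.7
```

```bash
cat > f.py <<'E'
from h import *
F=[]
for i in range(8): viewer.read_camera("wrist"); F.append(manip.read_state()["contact_force"])
print(np.mean(F,0),np.std(F,0))
E
python3 -m crank '[[1,0,0,5,0],[1,0,0,15,0],[1,0,0,25,0],[1,0,0,25,0],[1,0,0,20,0],[1,0,0,10,0],[1,0,0,0,0],[1,0,0,0,0],[1,0,0,0,0]]'; python3 f.py
```

```text
t: 15.75
position: [524.4, 204.1, 117.4]
orientation: [1.0, -0.0, -0.001, 0.0]
contact_force: [0.0, 0.1, -5.2]
gripper_width: 0.467
grip_force: 41.7
[ 0.0632536  -0.07520997 -5.44858526] [0.40602947 0.45705465 0.41410722]
```

It reads about 5.4 N, so the nest weight looks like the solid one. Setting it back.

```bash
python3 -m crank '[[1,0,0,-20,0],[1,0,0,-25,0],[1,0,0,-25,0],[1,0,0,-15,0],[1,0,0,-8,0],[1,0,0,-4,0],[1,0,0,-2,0],[1,0,0,0,0],[1,0,0,0,0]]'; python3 f.py
```

```text
t: 17.05
position: [525.5, 204.5, 20.2]
orientation: [1.0, -0.0, 0.001, -0.0]
contact_force: [-0.2, 0.5, -5.3]
gripper_width: 0.472
grip_force: 41.6
[-0.16370023  0.06532828 -5.36264622] [0.32476788 0.70353224 0.38540514]
```

Still hanging about 1 mm or so above the floor. Lowering gently until it bears.

```bash
python3 -m crank '[[1,0,0,-1,0],[1,0,0,-1,0],[1,0,0,0,0],[1,0,0,0,0]]'; python3 f.py
```

```text
t: 17.85
position: [525.9, 204.6, 19.2]
orientation: [1.0, -0.0, 0.001, -0.0]
contact_force: [-4.6, -2.2, 14.6]
gripper_width: 0.472
grip_force: 43.3
[-4.58076574 -1.17546617 14.2273952 ] [0.58473493 0.41291443 0.65234847]
```

```bash
python3 -m crank '[[1,0,0,0.7,0],[0.3,0,0,0,0],[0,0,0,0,0],[0,0,0,0,0],[0,0,0,0,0],[0,0,0,0,0],[0,0,0,20,0],[0,0,0,40,0],[0,0,0,50,0],[0,0,0,50,0]]'; python3 -m crank '[[0,0,0,50,0],[0,0,0,14,0],[0,0,0,0,0],[0,0,0,0,0]]'; python3 w.py 524.5 204;python3 q.py
python3 - <<'E'
# green / pink decoys near the block, and block weight direction
from h import *
for n in ("scene","side"):
    c=viewer.read_camera(n); h=cv2.cvtColor(c["pixels"],cv2.COLOR_RGB2HSV)
    for nm,lo,hi,box in (("green",(50,120,40),(80,255,255),None),("pink",(160,60,90),(178,200,255),None)):
        m=cv2.inRange(h,lo,hi); k,l,s,ce=cv2.connectedComponentsWithStats(m)
        for i in range(1,k):
            if s[i,4]>100: print(n,nm,s[i],cast(c,[ce[i]],28)[0].round())
E
```

```text
t: 19.25
position: [524.6, 204.2, 179.8]
orientation: [1.0, -0.0, -0.0, 0.0]
contact_force: [0.8, 1.1, 0.6]
gripper_width: 1.003
grip_force: 0.0
t: 19.65
position: [524.6, 204.2, 241.1]
orientation: [1.0, -0.0, -0.001, 0.0]
contact_force: [0.5, 0.4, -0.3]
gripper_width: 1.004
grip_force: 0.0
pred 310.74962554242256 211.35478102385753 24.837633889179564 tcp [524.32918811 204.15725942 240.43156572]
[310.125 209.125] 24.475 [526.4 204.5  64. ]
[311.625 200.875] 27.325 [533.5 203.3  64. ]
[306.625 215.875] 29.6 [520.6 207.5  64. ]
[305.125 205.375] 29.05 [529.6 208.7  64. ]
scene [107, 117, 97, 126, 149, 123, 80, 97, 96, 84, 78, 59, 48, 58, 55, 41, 22, 23]
side [190, 194, 197, 188, 145, 64, 87, 155, 177, 196, 189, 188, 189, 186, 186, 139, 38, 26]
wrist [156, 134, 107, 101, 7, 58, 109, 110, 87, 72, 112, 106, 145, 148, 220, 214, 197, 197]
scene green [233 195  14  21 237] [ 464. -316.   28.]
scene pink [ 272  155   66   51 1596] [ 259. -232.   28.]
scene pink [216 235  17  23 301] [ 604. -239.   28.]
side green [350 159  16  25 346] [ 466. -321.   28.]
side pink [290 169  17  26 360] [ 606. -243.   28.]
side pink [ 394  176   96   57 2967] [ 236. -232.   28.]
```

The nest weight is seated again at (526,204.5). Going over the block.

```bash
python3 -m crank '[[0,-7,-45,0,0],[0,-7,-49,0,0],[0,-7,-49,0,0],[0,-7,-49,0,0],[0,-7,-49,0,0],[0,-7,-49,0,0],[0,-7,-49,0,0],[0,-8,-48,0,0],[0,0,0,0,0],[0,0,0,0,0]]'; python3 f.py; python3 w.py 467 -182
```

```text
t: 20.95
position: [467.7, -183.2, 241.7]
orientation: [1.0, -0.001, -0.0, -0.0]
contact_force: [-0.6, -0.6, -0.1]
gripper_width: 0.998
grip_force: 0.0
[ 0.02639928  0.20073911 -0.19989959] [0.4100068  0.38276841 0.42645632]
pred 310.62380811506745 212.70383894622864 24.730460213856194 tcp [ 468.2067048  -182.10759076  242.23812038]
[319.875 213.875] 23.65 [ 466.  -189.9   64. ]
[317.375 209.375] 27.975 [ 469.9 -187.7   64. ]
[322.375 208.875] 28.75 [ 470.3 -192.    64. ]
[316.375 218.875] 29.35 [ 461.6 -186.9   64. ]
```

```bash
python3 -m crank '[[0,-1,-6.5,-40,0],[0,0,0,-45,0],[0,0,0,0,0],[0,0,0,0,0]]'; python3 w.py 466 -189
```

```text
t: 21.8
position: [467.3, -189.1, 158.0]
orientation: [1.0, 0.0, -0.0, -0.0]
contact_force: [0.3, 0.4, 1.1]
gripper_width: 0.997
grip_force: 0.0
pred 310.2173734455443 240.26445714457424 31.937508681188792 tcp [ 467.97697289 -189.39164823  159.02524343]
[311.375 239.625] 30.2 [ 466.4 -189.8   64. ]
[310.625 233.125] 35.375 [ 470.9 -189.3   64. ]
[316.375 240.875] 26.925 [ 465.6 -193.    64. ]
[307.125 242.875] 34.525 [ 464.2 -187.    64. ]
```

```bash
python3 -m crank '[[0,-1,0,-40,0],[0,0,0,-40,0],[0,0,0,-30,0],[0,0,0,-18,0],[0,0,0,-10,0],[0,0,0,0,0],[0,0,0,0,0]]' && python3 -m crank '[[0.4,0,0,0,0],[0.4,0,0,0,0],[0.4,0,0,0,0],[1,0,0,0,0],[1,0,0,0,0],[1,0,0,0,0],[1,0,0,0,0],[1,0,0,0,0]]' 40
```

```text
t: 22.55
position: [467.1, -189.6, 20.7]
orientation: [1.0, -0.0, 0.001, 0.001]
contact_force: [0.3, -0.6, -0.0]
gripper_width: 1.003
grip_force: 0.0
t: 23.35
position: [466.3, -189.2, 19.9]
orientation: [1.0, -0.0, 0.0, 0.0]
contact_force: [-2.1, 1.7, 9.0]
gripper_width: 0.472
grip_force: 39.3
```

```bash
python3 -m crank '[[1,0,0,5,0],[1,0,0,15,0],[1,0,0,25,0],[1,0,0,25,0],[1,0,0,20,0],[1,0,0,10,0],[1,0,0,0,0],[1,0,0,0,0],[1,0,0,0,0]]'; python3 f.py
```

```text
t: 24.25
position: [465.4, -188.8, 118.1]
orientation: [1.0, -0.0, -0.001, -0.0]
contact_force: [-0.1, -0.1, -3.6]
gripper_width: 0.474
grip_force: 41.1
[ 0.14381898 -0.2380362  -3.2974118 ] [0.34304895 0.50113887 0.3762376 ]
```

The block weight reads about 3.2 N against 5.4 N, so it is the lighter one. I'll set it back in the block and fetch the nest weight.

```bash
python3 -m crank '[[1,0,0,-20,0],[1,0,0,-25,0],[1,0,0,-25,0],[1,0,0,-15,0],[1,0,0,-8,0],[1,0,0,-4,0],[1,0,0,-2,0],[1,0,0,-1,0],[1,0,0,0,0],[1,0,0,0,0]]'; python3 f.py
```

```text
t: 25.65
position: [466.5, -189.4, 20.0]
orientation: [1.0, -0.0, 0.001, 0.0]
contact_force: [-2.0, 0.3, 4.3]
gripper_width: 0.468
grip_force: 41.8
[-2.1269458   1.02617952  6.75582684] [0.28213056 0.53165958 0.37657993]
```

```bash
python3 -m crank '[[0.3,0,0,0,0],[0,0,0,0,0],[0,0,0,0,0],[0,0,0,0,0],[0,0,0,0,0],[0,0,0,20,0],[0,0,0,40,0],[0,0,0,40,0],[0,0,0,40,0],[0,0,0,0,0]]'; python3 w.py 466 -189.5; python3 -m crank '[[0,0,0,50,0],[0,0,0,32,0],[0,8,49,0,0],[0,8,49,0,0],[0,8,49,0,0],[0,8,49,0,0],[0,7,49,0,0],[0,7,49,0,0],[0,7,49,0,0],[0,6,49,0,0]]';  python3 -m crank '[[0,0,0,0,0],[0,0,0,0,0],[0,0,0,0,0]]'; python3 w.py 525.5 204.5
```

```text
t: 27.05
position: [468.4, -190.3, 164.0]
orientation: [1.0, -0.0, 0.004, 0.002]
contact_force: [0.8, -0.5, -0.1]
gripper_width: 1.001
grip_force: 0.0
pred 308.58386886853316 240.45151171066712 31.241669242686733 tcp [ 467.17090215 -189.69446127  161.32769804]
[309.375 239.625] 29.65 [ 466.6 -190.    64. ]
[308.875 232.125] 35.45 [ 471.8 -189.7   64. ]
[305.625 243.375] 34.05 [ 464.  -187.5   64. ]
[314.875 237.125] 25.725 [ 468.3 -193.7   64. ]
t: 28.1
position: [524.5, 204.9, 239.5]
orientation: [1.0, -0.0, -0.001, 0.0]
contact_force: [1.5, -0.8, 0.6]
gripper_width: 1.001
grip_force: 0.0
t: 28.4
position: [524.8, 201.9, 240.3]
orientation: [1.0, -0.0, -0.001, 0.0]
contact_force: [-1.2, -0.2, 0.0]
gripper_width: 0.999
grip_force: 0.0
pred 307.31796027933177 210.56848600209742 24.90644666858649 tcp [524.91653178 201.63597873 240.54857935]
[306.125 209.625] 23.75 [526.3 205.5  64. ]
[309.125 201.125] 27.625 [533.6 203.   64. ]
[303.375 204.875] 28.5 [530.4 207.8  64. ]
[310.875 206.125] 29.325 [529.3 201.5  64. ]
```

```bash
python3 -m crank '[[0,0,3,-40,0],[0,0,0,-45,0],[0,0,0,-45,0],[0,0,0,-40,0],[0,0,0,-27,0],[0,0,0,-14,0],[0,0,0,-10,0],[0,0,0,0,0],[0,0,0,0,0]]' && python3 -m crank '[[0.4,0,0,0,0],[0.4,0,0,0,0],[0.4,0,0,0,0],[1,0,0,0,0],[1,0,0,0,0],[1,0,0,0,0],[1,0,0,0,0],[1,0,0,0,0]]' 60
```

```text
t: 29.35
position: [525.8, 205.9, 21.3]
orientation: [1.0, -0.0, 0.001, -0.0]
contact_force: [0.4, -0.8, 1.0]
gripper_width: 1.003
grip_force: 0.0
t: 30.15
position: [525.3, 206.0, 21.1]
orientation: [1.0, -0.0, 0.0, -0.0]
contact_force: [-2.9, -0.4, 8.9]
gripper_width: 0.461
grip_force: 59.8
```

```bash
python3 -m crank '[[1,0,0,5,0],[1,0,0,15,0],[1,0,0,25,0],[1,0,0,30,0],[1,0,0,30,0],[1,0,0,25,0],[1,0,0,10,0],[1,0,0,0,0],[1,0,0,0,0]]'; python3 f.py
```

```text
t: 31.05
position: [524.4, 205.7, 159.1]
orientation: [1.0, -0.0, -0.001, 0.0]
contact_force: [-0.9, 0.0, -6.3]
gripper_width: 0.46
grip_force: 61.6
[ 0.11915045  0.14528145 -5.21485924] [0.5577071  0.47601642 0.68035291]
```

```bash
python3 -m crank '[[1,1,-15,0,0],[1,1,-30,0,0],[1,1,-35,0,0],[1,1,-35,0,0],[1,1,-30,0,0],[1,1,-25,0,0],[1,0,-14,0,0],[1,0,0,0,0],[1,0,0,0,0],[1,0,0,0,0]]'; python3 f.py; python3 - <<'E'
from h import *
c=viewer.read_camera("wrist"); g=cv2.cvtColor(c["pixels"],cv2.COLOR_RGB2GRAY)
for n,c in ((n,viewer.read_camera(n)) for n in("scene","side","wrist")):
    uv=proj(c,[[530+45*np.cos(t),20+45*np.sin(t),4] for t in np.linspace(0,6.28,13)[:-1]]); print(n,uv.round().astype(int).min(0),uv.round().astype(int).max(0))
    m=(cv2.cvtColor(c["pixels"],cv2.COLOR_RGB2GRAY)<50).astype(np.uint8); k,l,s,ce=cv2.connectedComponentsWithStats(m)
    a,b=uv.mean(0); print([(s[i].tolist()) for i in range(1,k) if s[i,4]>200 and abs(ce[i,0]-a)<80 and abs(ce[i,1]-b)<80])
s=manip.read_state(); print(s["position"],np.abs(s["joint_vel"]).max(),s["grip_force"],s["gripper_width"])
E
python3 q.py
```

```text
t: 32.45
position: [531.0, 22.7, 160.1]
orientation: [1.0, 0.0, -0.0, -0.0]
contact_force: [0.7, -0.6, -5.8]
gripper_width: 0.463
grip_force: 61.8
[-0.14466335 -0.0365124  -5.29714283] [0.49749096 0.32585316 0.3354453 ]
scene [297 268] [330 296]
[[290, 191, 49, 55, 1285], [250, 213, 31, 34, 307], [299, 269, 32, 27, 672]]
side [278 254] [317 284]
[[327, 195, 41, 31, 415], [279, 254, 38, 30, 887], [229, 297, 20, 34, 224]]
wrist [257 161] [369 271]
[[262, 164, 109, 113, 8148], [288, 275, 74, 30, 274]]
[531.05411704  21.86306403 160.18133867] 0.0020105886009308465 61.846395106986165 0.4608356765069946
scene [148, 145, 113, 130, 155, 129, 83, 100, 100, 87, 81, 63, 52, 60, 57, 42, 26, 24]
side [186, 190, 193, 183, 141, 62, 85, 151, 172, 191, 185, 183, 185, 181, 182, 135, 37, 25]
wrist [255, 255, 255, 255, 255, 255, 255, 255, 255, 255, 255, 255, 255, 255, 255, 255, 255, 255]
```

The mat's outline matches (530,20) in all three views, the held weight is centred over it and still, and the clamp is open. Handing in.

```bash
python3 -c "
from plant import hand_in
print(hand_in())"
```

```text
the job is handed in; nothing more can be done
None
```

The job is handed in, and the interface returned no verdict: the heavier weight (about 5.4 N, from the nest) is held still above the mat, the lighter one (about 3.2 N) is back in the wooden block, and the clamp is open. Early on, the fingers skimmed over the lever instead of pushing it, and the tool briefly read about 44 N.

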